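# Unstack the dry lids and close the storage jars

## Robot

A 6-joint arm with a two-finger parallel gripper is mounted at the origin on the work surface. World frame = base frame: x ahead of the robot, y to its left, z up, the work surface at z = 0. Lengths are in mm, angles in rad, forces in N, time in s.
With the tool pointing down it reaches from about 250 to 800 mm from the base axis. Payload 8.5 kg.
Tool frame: the origin (TCP) lies on the mounting face of the last link; the fingertips stand 173 mm ahead of it and the grasp point (between the pads) lies 155 mm ahead of it; z points along the fingers, y is the line along which they close (so a half turn about z gives the same grasp; the last joint's range is limited). The gripper opens to 85 mm and grips with 20 to 120 N. Pads are 22 mm wide; open, the fingers measure 114 mm over their backs; the gripper's body (76 mm by 85 mm) begins 54 mm behind the grasp point. The pads swing forward as they close: fully open they stand 13 mm farther back than shut.
Start: joints at [-1.274, 0.238, -0.013, 1.319, 0, 1.571], TCP at [153.533, -502.021, 404.676] pointing down, gripper open.
Joint ranges: [-2.66, 2.66], [-1.03, 1.9], [-1.14, 1.46], [-1.82, 2.27], [-1.45, 1.34], [-3.14, 3.14]. Speed limits (rad/s): [2.22, 2.22, 2.79, 3.14, 3.14, 3.14].

## Interface

Orientations are given as a rotation vector (axis times angle).
In Python, from station import arm gives the robot as it stands.
- The arm moves only by the shell command python3 -m inch 'ROWS' [FORCE]. ROWS is text: rows parted by semicolons, each of 7 numbers parted by spaces: the shift along the tool's x, y, z in mm, then the turn, a rotation vector about the tool's x, y, z in degrees, then the finger opening in mm, from 0 to 85.4. A call has 1 to 10 rows; each row shifts and turns the commanded pose from where the row before left it, along the tool's axes as they then stand; what a row does not reach is not made up. A row lasts 1/10 s, in which the tool goes at most 50 mm and 8.59 degrees, less where a joint would pass 70% of its speed; a pose out of reach is approached as far as the arm can. A call with a gripper value outside its range is refused whole. The fingers move at their own pace and stop on an object; FORCE is the grip in N (left out, the last holds). Time passes only in rows, so rows that do not move let the fingers close. It gives the time, the measured TCP pose, the force, the opening and the grip force at its end, in the units of the state.
- arm.read_state(): the state, without advancing time (a new reading comes with each control period).
- arm.snapshot(name): name is "scene" or "top"; returns the picture (384x512x3 uint8, red, green, blue); there is no depth.
- arm.camera_info(name): a dict with "vertical_fov" (degrees; the focal length in pixels is half the picture's height over the tangent of half this angle, whatever the lens; pixels are square), "cx", "cy" (the principal point, pixels), "D" ([k1, k2, p1, p2, k3] as OpenCV has them; the pictures are not rectified), "R" (3x3) and "t" (3): a world point X has camera coordinates R X + t. Camera axes: x right, y down, z forward; pixel columns grow to the right and rows downward; lengths in mm; the calibration is good to about 2 mm. A picture is of the moment at which its call begins. camera_info takes no time and is no camera call.
- arm.hand_in(): hands the job in; it is judged then, once.
The state is a dict: "time": time; "qpos": joint angles; "joint_velocities": joint speeds; "joint_efforts": joint torques, N m; "tool_pos": TCP position; "tool_rot": TCP orientation; "wrist_force": force on the tool from outside, world axes, zero at the start; "moment": the same for the moment, N m; "gripper_width": finger opening in mm; "gripper_force": force on a finger pad.
Only numpy, scipy, OpenCV 4.12 (cv2) and the standard library are available. Lean on these libraries where they do the work, as an engineer would, in place of code of your own. Each camera call takes 0.05 s, during which the arm holds its last target. There are 200 camera calls.

## Task

The lids of the four kitchen jars have been washed and left in two little stacks on the draining mat: take the stacks apart and put each lid on the jar of its own shape and size, lying flat, centred and squared up so that the mouth is closed. Set the lids down gently rather than dropping them, keep the jars standing, and leave the bowl of onions and the mug where they are.

Things in the scene. Friction and masses are not known exactly. Their poses are not given: they have to be found in the camera images.
- lid_large_round: Large round cork lid, a disc 66 mm in diameter and 20 mm thick, about 30 g. It or the oblong lid lies at the bottom of each of the two stacks, on a fixed grey draining mat (320 by 150 mm, 6 mm thick). All lids are flat plain slabs 20 mm thick, with no knob, to be gripped by their edges. Origin: centre of its underside; z up. 
- lid_oblong: Oblong cork lid, 96 mm (its x) by 58 mm (its y) by 20 mm thick, about 40 g; too long to grip except across its y. Bottom of the other stack, on the same mat. Origin: centre of its underside; z up. 
- lid_small_round: Small round beech lid, a disc 46 mm in diameter and 20 mm thick, about 25 g. It lies loose on top of one of the two cork lids, smaller than it on every side. Origin: centre of its underside; z up. 
- lid_square: Square beech lid, 44 by 44 mm (x and y along its sides), 20 mm thick, about 30 g. It lies loose on top of the other cork lid. Origin: centre of its underside; z up. 
- jar_large_round: Large round white jar, 64 mm in diameter, 85 mm high, mouth 50 mm wide, 0.6 kg. Loose, stoneware with 7 mm walls, open at the top. Takes the large round lid, which rests on the rim 85 mm above the origin. Origin: centre of its underside; z up. 
- jar_oblong: Oblong white jar, 94 mm (its x) by 56 mm (its y), 70 mm high, mouth 80 by 42 mm, 0.7 kg. Loose, stoneware with 7 mm walls, open at the top. Takes the oblong lid, long side along long side, resting on the rim 70 mm above the origin. Origin: centre of its underside; z up. 
- jar_small_round: Small round white jar, 62 mm across its belly and 44 mm at its straight neck (the top 20 mm), 75 mm high, mouth 30 mm wide, 0.5 kg. Loose, stoneware with 7 mm walls, open at the top. Takes the small round lid, which rests on the rim 75 mm above the origin. Origin: centre of its underside; z up. 
- jar_square: Square white jar, 42 by 42 mm (x and y along its sides), 80 mm high, mouth 28 by 28 mm, 0.5 kg. Loose, stoneware with 7 mm walls, open at the top. Takes the square lid, any quarter turn, resting on the rim 80 mm above the origin. Origin: centre of its underside; z up. 
- onion_bowl: White bowl of onions, 136 mm across and about 115 mm high with the onions (one rigid body), loose, near the right side of the robot. A bystander: leave it alone. Origin: centre of its underside; z up. 
- mug: Terracotta mug, 80 mm in diameter without its handle (on its +y side), 90 mm high, loose, near the left side of the robot. A bystander: leave it alone. Origin: centre of its underside; z up. 
Mind the look-alikes: they are no part of the job. Leave any blue or turquoise look-alike of the lid_oblong alone.

How it is judged:
By the outcome, as a careful person would: the job done as asked, in the order asked, and still so for the second after the job is handed in, with the robot touching nothing.
It also fails if it takes over 102 s, if anything falls off the work surface, if the arm or the gripper's body presses on something with over 40 N, if the wrist force passes 120 N, or if a joint passes its speed limit or range.

## Working session

There is one attempt and no reset: what is moved stays moved. The work goes in short steps, Python scripts to look and compute and a shell command to move; the robot and the scene stay as the last step left them, time stands still between calls to the robot, and variables do not carry over. Pictures are saved under pics/ and viewed, at most 14 in all, crops included, and the job is handed in when it is done.

```bash
ls; mkdir -p pics; python3 - <<'E'
from station import arm
import cv2
for n in("scene","top"):
    cv2.imwrite(f"pics/{n}0.png",arm.snapshot(n)[:,:,::-1])
    print(n,arm.camera_info(n))
print(arm.read_state())
E
```

```text
pics
scene {'vertical_fov': 54.281664281428824, 'cx': 256.41774655161544, 'cy': 192.15724861856725, 'D': array([-0.01250128,  0.        ,  0.        ,  0.        ,  0.        ]), 'R': array([[-0.87904278,  0.47658866,  0.01212609],
       [ 0.38088471,  0.71736473, -0.58336497],
       [-0.28672396, -0.50818412, -0.81211962]]), 't': array([ 481.45393733, -175.47398561, 1175.2651795 ])}
top {'vertical_fov': 46.44784564799269, 'cx': 256.4075916147612, 'cy': 201.1219193928518, 'D': array([-0.15103529,  0.        ,  0.        ,  0.        ,  0.        ]), 'R': array([[ 0.0173424 , -0.99974873, -0.01420291],
       [-0.99381667, -0.01567791, -0.10992098],
       [ 0.10967069,  0.01602138, -0.99383885]]), 't': array([  -3.37083486,  569.81904329, 1359.08043087])}
{'time': 0.1, 'qpos': array([-1.27401491e+00,  2.38733899e-01, -1.41777340e-02,  1.31921130e+00,
       -2.93601264e-05,  1.57083981e+00]), 'joint_velocities': array([-1.30325248e-03,  1.20468421e-03,  7.74509154e-04, -1.86256023e-04,
       -7.31369864e-05,  2.08503185e-05]), 'joint_efforts': array([ 2.61874789e-06, -5.39719176e+01,  3.47000742e+01,  1.34287134e-02,
       -3.75766729e-05, -3.63352484e-06]), 'tool_pos': array([ 153.4846019 , -501.90347445,  404.13185874]), 'tool_rot': array([-3.10578421e+00, -4.64213337e-01,  3.53596481e-04]), 'wrist_force': array([ 0.48896849, -0.28163614,  0.41224144]), 'moment': array([ 0.04132346, -0.03931028,  0.02171705]), 'gripper_force': 0.0, 'gripper_width': 85.55451222129936}
```

View pics/scene0.png

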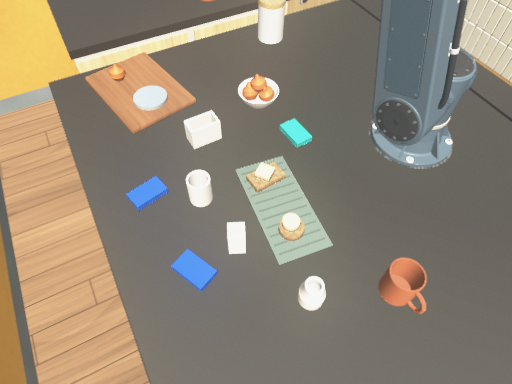

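View pics/top0.png

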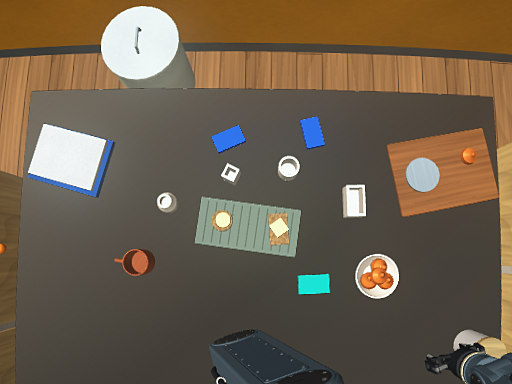

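The top view shows the round stack at (222,219) and the oblong+square stack at (279,228). The jars are square (231,173), large round (289,167), oblong (354,200) and small round (167,202). The blue and turquoise blocks are decoys. I'll enlarge both views.

```bash
python3 - <<'E'
import cv2
a=cv2.imread("pics/top0.png")[145:265,150:380]; cv2.imwrite("pics/topc.png",cv2.resize(a,None,fx=3.4,fy=3.4,interpolation=cv2.INTER_CUBIC))
b=cv2.imread("pics/scene0.png")[105:315,160:340]; cv2.imwrite("pics/scenec.png",cv2.resize(b,None,fx=2.8,fy=2.8,interpolation=cv2.INTER_CUBIC))
E
```

```text
(no output)
```

View pics/topc.png

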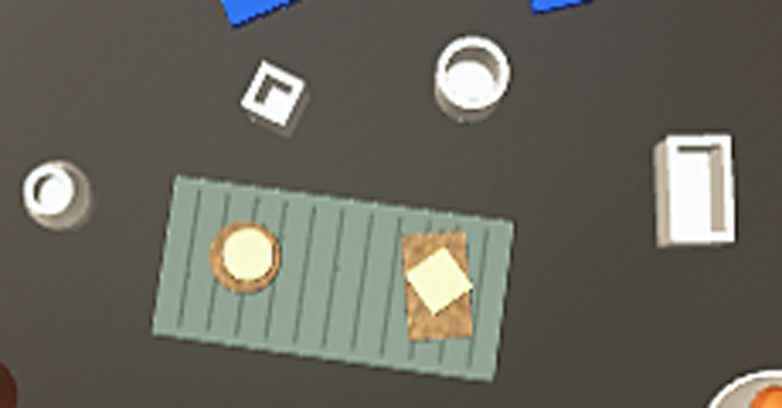

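View pics/scenec.png

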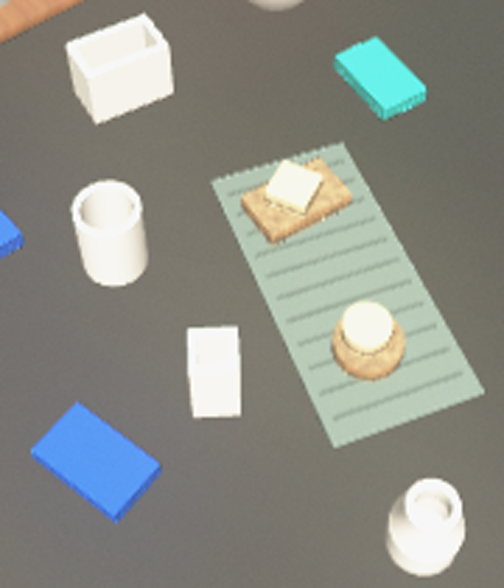

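```bash
cat > fit.py <<'E'
import cv2, numpy as np
from scipy.optimize import minimize
from station import arm
U=8
INFO={n:arm.camera_info(n) for n in("scene","top")}
def proj(n,P):
    c=INFO[n]; f=192/np.tan(np.radians(c["vertical_fov"]/2))
    K=np.array([[f,0,c["cx"]],[0,f,c["cy"]],[0,0,1]])
    return cv2.projectPoints(np.asarray(P,float),cv2.Rodrigues(c["R"])[0],c["t"],K,c["D"])[0][:,0]
def ring(d,z): a=np.linspace(0,2*np.pi,49)[:-1]; return np.c_[d/2*np.cos(a),d/2*np.sin(a),0*a+z]
def rect(x,y,z): return np.array([[sx*x/2,sy*y/2,z] for sx in(-1,1) for sy in(-1,1)])
def prism(f,a,h): return np.r_[f(*a,0),f(*a,h)]
M={"jar_large_round":prism(ring,(64,),85),"jar_oblong":prism(rect,(94,56),70),"jar_square":prism(rect,(42,42),80),
 "jar_small_round":np.r_[ring(56,0),ring(62,8),ring(62,48),ring(44,55),ring(44,75)],
 "large":prism(ring,(66,),20),"oblong":prism(rect,(96,58),20),"small":ring(46,20),"square":rect(44,44,20)}
def world(m,p,z=0):
    c,s=np.cos(p[2]),np.sin(p[2]); return m@np.array([[c,s,0],[-s,c,0],[0,0,1]])+[p[0],p[1],z]
def mask(n,img,seed,kind,r=45):
    x0,y0=int(seed[0])-r,int(seed[1])-r; x0=max(x0,0); y0=max(y0,0)
    a=img[y0:y0+2*r,x0:x0+2*r].astype(np.float32)
    a=cv2.resize(a,None,fx=U,fy=U,interpolation=cv2.INTER_CUBIC); R,G,B=a[...,0],a[...,1],a[...,2]
    m={"jar":a.min(2)>(95 if n=="top" else 120),"cork":R-B>14,"cream":(G>185)&(R-B>8)}[kind].astype(np.uint8)
    m=cv2.morphologyEx(m,cv2.MORPH_OPEN,np.ones((9,9)))
    k,l,st,ce=cv2.connectedComponentsWithStats(m); s=(np.array(seed)-[x0,y0]+.5)*U
    i=1+np.argmin([np.hypot(*(ce[j]-s))-np.sqrt(st[j,4]) for j in range(1,k)])
    c=np.vstack(cv2.findContours((l==i).astype(np.uint8),0,1)[0]); h=cv2.convexHull(c)
    return cv2.fillConvexPoly(np.zeros_like(m),h,1),(x0,y0)
def render(n,m,p,z,o,shape):
    q=(proj(n,world(m,p,z))-o+.5)*U-.5
    h=cv2.convexHull(q.astype(np.float32)); return cv2.fillConvexPoly(np.zeros(shape,np.uint8),np.round(h*16).astype(np.int32),1,shift=4)
def fit(name,masks,p0,z=0,freez=False,yaws=(0,)):
    m=M[name]; best=None
    def cost(v):
        zz=v[3]*10 if freez else z; t=0
        for n,(k,o) in masks.items():
            t+=np.count_nonzero(render(n,m,(v[0]*10,v[1]*10,v[2]),zz,o,k.shape)!=k)/k.sum()
        return t/len(masks)
    for y in yaws:
        v=[p0[0]/10,p0[1]/10,y]+([z/10] if freez else [])
        r=minimize(cost,v,method="Nelder-Mead",options=dict(initial_simplex=np.array([v]+[np.add(v,d) for d in np.diag([1,1,.3,.5][:len(v)])]),xatol=.005,fatol=1e-4,maxiter=300))
        if best is None or r.fun<best.fun: best=r
    x=best.x; return [x[0]*10,x[1]*10,x[2]]+([x[3]*10] if freez else []),best.fun
def back(n,px,z):
    c=INFO[n]; f=192/np.tan(np.radians(c["vertical_fov"]/2)); K=np.array([[f,0,c["cx"]],[0,f,c["cy"]],[0,0,1]])
    u=cv2.undistortPoints(np.array([[px]],float),K,c["D"])[0,0]; d=c["R"].T@[u[0],u[1],1]; o=-c["R"].T@c["t"]
    return (o+d*(z-o[2])/d[2])[:2]
E
cat > meas.py <<'E'
from fit import *
im={n:cv2.cvtColor(cv2.imread(f"pics/{n}0.png"),cv2.COLOR_BGR2RGB) for n in INFO}
T={"jar_square":("jar",(231,175),(237,238),0),"jar_large_round":("jar",(288,169),(200,189),0),"jar_oblong":("jar",(354,201),(203,130),0),"jar_small_round":("jar",(167,202),(312,294),0),
"large":("cork",(222,219),(291,228),6),"oblong":("cork",(279,228),(266,176),6),"small":("cream",(222,219),(291,222),26),"square":("cream",(279,228),(264,171),26)}
vis={n:cv2.resize(im[n],None,fx=U,fy=U,interpolation=cv2.INTER_CUBIC) for n in im}
for name,(k,a,b,z) in T.items():
    ms={"top":mask("top",im["top"],a,k),"scene":mask("scene",im["scene"],b,k)}
    yaws=(0,) if "round" in name or name in("large","small") else (np.arange(0,1.57,.26) if "square" in name else np.arange(0,3.14,.26))
    p0=back("top",a,z+20)
    p,c=fit(name,ms,p0,z,yaws=yaws); q,cq=fit(name,ms,p,z,True,(p[2],))
    s=[fit(name,{n:ms[n]},p,z,yaws=(p[2],)) for n in ms]
    print(name,np.round(p,2),round(c,3),"freez",np.round(q,2),round(cq,3),"top",np.round(s[0][0],2),round(s[0][1],3),"scene",np.round(s[1][0],2),round(s[1][1],3),flush=True)
    for n in ms:
        kk,o=ms[n]; 
        for g,col in((kk,(255,0,0)),(render(n,M[name],p,z,o,kk.shape),(0,255,0))):
            for cc in cv2.findContours(g,0,1)[0]: cv2.polylines(vis[n],[cc+np.array(o)*U],True,col,2)
for n,(x,y,w,h) in {"top":(145,140,230,130),"scene":(170,100,175,215)}.items():
    v=vis[n][y*U:(y+h)*U,x*U:(x+w)*U,::-1]; s=min(800/v.shape[1],600/v.shape[0]); cv2.imwrite(f"pics/fit_{n}.png",cv2.resize(v,None,fx=s,fy=s,interpolation=cv2.INTER_AREA))
E
time python3 meas.py
```

```text
jar_square [654.42  88.21   1.14] 0.162 freez [653.78  88.31   1.11   9.23] 0.145 top [656.63  88.77   1.17] 0.148 scene [652.04  85.92   1.28] 0.136
jar_large_round [ 6.7318e+02 -9.0710e+01  3.0000e-02] 0.057 freez [ 6.7319e+02 -8.9520e+01  9.0000e-02  4.6900e+00] 0.039 top [ 6.7418e+02 -8.9940e+01  8.0000e-02] 0.03 scene [ 6.7205e+02 -9.1670e+01  3.2000e-01] 0.053
jar_oblong [ 5.7481e+02 -2.9590e+02  4.0000e-02] 0.074 freez [ 5.7447e+02 -2.9478e+02  4.0000e-02  5.7400e+00] 0.066 top [ 5.7549e+02 -2.9650e+02  3.0000e-02] 0.05 scene [ 5.7210e+02 -2.9648e+02  1.1000e-01] 0.091
jar_small_round [5.6334e+02 2.8854e+02 1.5000e-01] 0.082 freez [ 5.6321e+02  2.8821e+02  2.3000e-01 -2.6500e+00] 0.08 top [5.6279e+02 2.8714e+02 5.0000e-01] 0.095 scene [5.6402e+02 2.8886e+02 2.9000e-01] 0.066
large [5.0931e+02 1.1466e+02 2.6000e-01] 0.076 freez [5.0980e+02 1.1411e+02 1.8000e-01 1.0510e+01] 0.068 top [5.1029e+02 1.1451e+02 3.4000e-01] 0.037 scene [5.088e+02 1.135e+02 2.800e-01] 0.109
oblong [485.3  -62.32   3.22] 0.109 freez [485.95 -62.29   3.23   9.14] 0.107 top [485.3  -62.32   3.22] 0.084 scene [485.3  -62.32   3.22] 0.134
small [5.1038e+02 1.0929e+02 2.2000e-01] 0.309 freez [5.1027e+02 1.0886e+02 1.1000e-01 3.0190e+01] 0.306 top [5.1039e+02 1.0930e+02 2.0000e-01] 0.048 scene [ 5.2134e+02  1.3306e+02 -3.5000e-01] 0.547
square [489.36 -63.74   2.17] 0.389 freez [489.36 -63.74   2.17  25.99] 0.388 top [489.35 -63.73   2.18] 0.07 scene [511.97 -41.16   1.46] 0.691
real	0m10.303s
user	0m10.800s
sys	0m0.779s
```

View pics/fit_top.png

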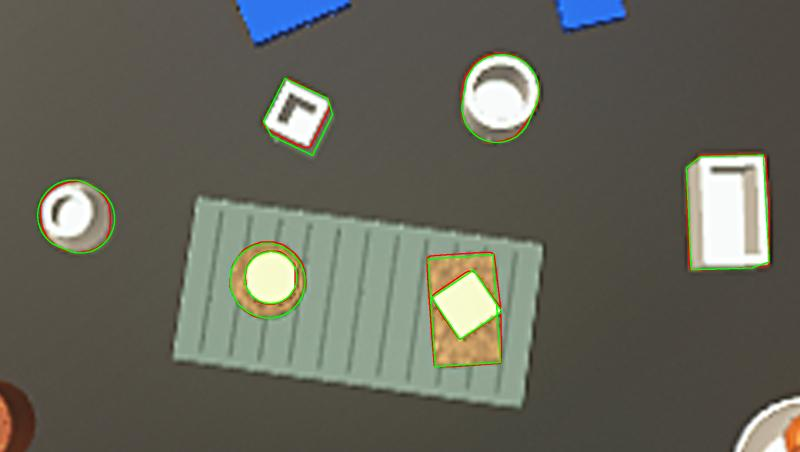

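View pics/fit_scene.png

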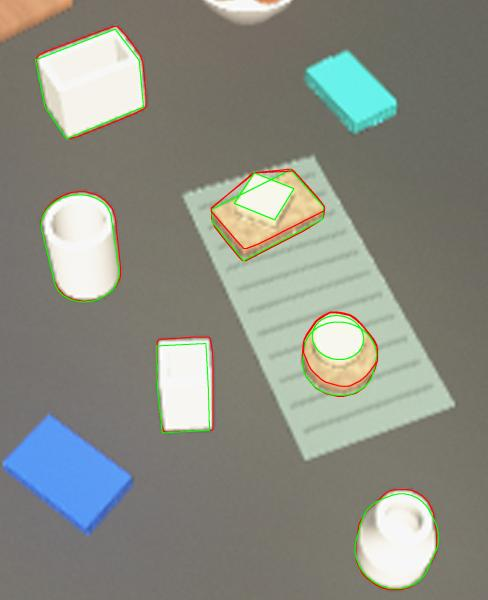

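The fits are close. The lid masks in the scene view and the shaded jar sides in the top view need better thresholds, so I'll sample colours there.

```bash
python3 - <<'E'
import cv2
for n,pts in {"scene":[(291,219),(291,222),(291,235),(283,233),(298,230),(264,170),(264,175),(255,180),(262,186),(277,206),(237,238),(237,222),(237,246),(220,240)],"top":[(222,219),(214,225),(279,228),(279,240),(245,225),(238,180),(238,183),(250,175),(231,180),(174,210)]}.items():
    im=cv2.imread(f"pics/{n}0.png")[:,:,::-1]
    print(n,[(p,tuple(map(int,im[p[1],p[0]]))) for p in pts])
im=cv2.imread("pics/scene0.png")[:,:,::-1]
for y in range(212,248,2): print(y,[tuple(map(int,im[y,x])) for x in(291,)],[tuple(map(int,im[y-46,x])) for x in(264,)])
E
```

```text
scene [((291, 219), (247, 247, 238)), ((291, 222), (247, 247, 238)), ((291, 235), (218, 185, 139)), ((283, 233), (223, 190, 142)), ((298, 230), (232, 205, 154)), ((264, 170), (247, 247, 237)), ((264, 175), (247, 247, 237)), ((255, 180), (235, 210, 158)), ((262, 186), (238, 212, 157)), ((277, 206), (174, 192, 172)), ((237, 238), (247, 247, 244)), ((237, 222), (238, 241, 235)), ((237, 246), (247, 246, 242)), ((220, 240), (123, 119, 114))]
top [((222, 219), (248, 250, 205)), ((214, 225), (209, 162, 105)), ((279, 228), (248, 250, 205)), ((279, 240), (196, 155, 100)), ((245, 225), (146, 165, 146)), ((238, 180), (83, 81, 73)), ((238, 183), (87, 84, 76)), ((250, 175), (87, 84, 77)), ((231, 180), (250, 255, 255)), ((174, 210), (109, 103, 92))]
212 [(216, 223, 197)] [(247, 247, 236)]
214 [(247, 247, 236)] [(247, 247, 236)]
216 [(247, 247, 237)] [(247, 247, 237)]
218 [(247, 247, 237)] [(247, 247, 237)]
220 [(247, 247, 238)] [(247, 247, 237)]
222 [(247, 247, 238)] [(247, 247, 235)]
224 [(247, 247, 239)] [(244, 234, 187)]
226 [(247, 247, 239)] [(209, 183, 141)]
228 [(247, 247, 233)] [(236, 211, 157)]
230 [(242, 229, 181)] [(233, 207, 155)]
232 [(238, 217, 166)] [(219, 177, 124)]
234 [(224, 194, 145)] [(176, 156, 124)]
236 [(221, 192, 143)] [(182, 199, 180)]
238 [(226, 182, 126)] [(165, 180, 161)]
240 [(178, 159, 128)] [(184, 201, 183)]
242 [(186, 204, 183)] [(184, 202, 182)]
244 [(185, 204, 184)] [(184, 201, 182)]
246 [(185, 203, 183)] [(162, 177, 159)]
```

```bash
python3 - <<'E'
s=open("fit.py").read()
s=s.replace('''m={"jar":a.min(2)>(95 if n=="top" else 120),"cork":R-B>14,"cream":(G>185)&(R-B>8)}[kind]''','''m={"jar":a.min(2)>(175 if n=="top" else 180),"cork":R-G>-9,"cream":G>205 if n=="top" else B>212}[kind]''')
s=s.replace('m=M[name]; best=None','best=None').replace("render(n,m,(v[0]","render(n,M[name] if n=='scene' or name+'_t' not in M else M[name+'_t'],(v[0]")
s=s.replace('"small":ring(46,20),"square":rect(44,44,20)}','''"small":prism(ring,(46,),20),"square":prism(rect,(44,44),20),
"jar_large_round_t":ring(64,85),"jar_oblong_t":rect(94,56,70),"jar_square_t":rect(42,42,80),"jar_small_round_t":ring(44,75),"small_t":ring(46,20),"square_t":rect(44,44,20)}''')
s=s.replace("return m@np.array","return m@np.array")
s=s.replace("def render(n,m,p,z,o,shape):\n    q=(proj(n,world(m,p,z))-o+.5)*U-.5","EXTRA=None\ndef render(n,m,p,z,o,shape):\n    w=world(m,p,z)\n    if EXTRA is not None: w=np.r_[w,EXTRA]\n    q=(proj(n,w)-o+.5)*U-.5")
open("fit.py","w").write(s)
s=open("meas.py").read()
a,b=s.split('"large":("cork"'); l='"large":("cork"'+b.split(',"small":')[0]; b2=b.split(',"small":')[1]
c,d=b2.split("}",1)
s=a+'"small":'+c+","+l+"}"+d
s=s.replace("    p0=back","    fit_.EXTRA=E.get(name)\n    p0=back").replace("from fit import *","from fit import *\nimport fit as fit_\nE={}")
s=s.replace("    print(name","    if k=='cream': E[{'small':'large','square':'oblong'}[name]]=world(M[name],p,z)\n    print(name").replace("render(n,M[name],","render(n,M[name] if n=='scene' else M.get(name+'_t',M[name]),")
open("meas.py","w").write(s)
E
python3 meas.py; python3 - <<'E'
import cv2,numpy as np
a=cv2.imread("pics/fit_top.png");b=cv2.imread("pics/fit_scene.png")
b=cv2.resize(b,None,fx=.6,fy=.6); 
E
```

```text
jar_square [651.25  87.13   1.11] 0.057 freez [651.38  86.89   1.14   2.76] 0.052 top [651.25  87.15   1.11] 0.064 scene [650.61  86.05   1.09] 0.044
jar_large_round [ 6.7204e+02 -9.0160e+01  1.0000e-02] 0.046 freez [ 6.7186e+02 -8.9640e+01  1.3000e-01  1.6800e+00] 0.038 top [ 6.722e+02 -8.985e+01 -2.000e-01] 0.014 scene [ 6.7107e+02 -9.2560e+01  1.5000e-01] 0.056
jar_oblong [ 572.74 -295.74    3.16] 0.047 freez [ 573.11 -293.96    3.17    4.25] 0.039 top [ 573.58 -295.56    3.16] 0.059 scene [ 572.1  -297.19    3.17] 0.026
jar_small_round [5.6248e+02 2.8685e+02 1.8000e-01] 0.08 freez [5.6248e+02 2.8685e+02 1.8000e-01 0.0000e+00] 0.08 top [5.6264e+02 2.8691e+02 1.2000e-01] 0.065 scene [5.6214e+02 2.8730e+02 2.8000e-01] 0.092
small [5.1026e+02 1.0904e+02 1.3000e-01] 0.201 freez [5.1041e+02 1.0888e+02 2.5000e-01 2.6990e+01] 0.197 top [5.1057e+02 1.0895e+02 2.3000e-01] 0.035 scene [5.0298e+02 1.0221e+02 4.0000e-01] 0.339
square [489.45 -63.5    0.63] 0.245 freez [489.47 -63.46   0.63  26.78] 0.244 top [489.72 -63.35   0.63] 0.039 scene [483.06 -71.49   0.81] 0.396
large [634.32 165.97  -3.07] 0.832 freez [833.87 450.46 -32.98 825.96] 0.449 top [627.15 231.7   -3.37] 0.852 scene [630.35 156.06  -2.9 ] 0.787
oblong [608.95  26.96  -1.39] 0.778 freez [ 7.7341e+02  3.7676e+02 -1.5000e-01  6.7968e+02] 0.427 top [601.06  30.85  -1.5 ] 0.798 scene [614.72  -0.85  -1.53] 0.745fit.py:34: RuntimeWarning: invalid value encountered in cast
  h=cv2.convexHull(q.astype(np.float32)); return cv2.fillConvexPoly(np.zeros(shape,np.uint8),np.round(h*16).astype(np.int32),1,shift=4)
```

View pics/fit_scene.png

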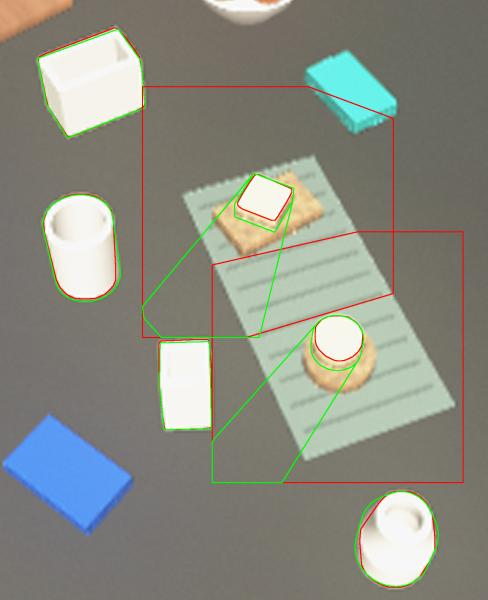

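```bash
sed -i 's/"cork":R-G>-9/"cork":(R-G>-9)\&(R>(120 if n=="top" else 150))/; s/"small":prism(ring,(46,),20),"square":prism(rect,(44,44),20)/"small":ring(46,20),"square":rect(44,44,20)/' fit.py
python3 meas.py
```

```text
jar_square [651.25  87.13   1.11] 0.057 freez [651.38  86.89   1.14   2.76] 0.052 top [651.25  87.15   1.11] 0.064 scene [650.61  86.05   1.09] 0.044
jar_large_round [ 6.7204e+02 -9.0160e+01  1.0000e-02] 0.046 freez [ 6.7186e+02 -8.9640e+01  1.3000e-01  1.6800e+00] 0.038 top [ 6.722e+02 -8.985e+01 -2.000e-01] 0.014 scene [ 6.7107e+02 -9.2560e+01  1.5000e-01] 0.056
jar_oblong [ 572.74 -295.74    3.16] 0.047 freez [ 573.11 -293.96    3.17    4.25] 0.039 top [ 573.58 -295.56    3.16] 0.059 scene [ 572.1  -297.19    3.17] 0.026
jar_small_round [5.6248e+02 2.8685e+02 1.8000e-01] 0.08 freez [5.6248e+02 2.8685e+02 1.8000e-01 0.0000e+00] 0.08 top [5.6264e+02 2.8691e+02 1.2000e-01] 0.065 scene [5.6214e+02 2.8730e+02 2.8000e-01] 0.092
small [5.1025e+02 1.0927e+02 2.9000e-01] 0.052 freez [5.1027e+02 1.0923e+02 4.9000e-01 2.6000e+01] 0.052 top [510.47 108.99   0.58] 0.034 scene [5.0992e+02 1.0964e+02 4.6000e-01] 0.062
square [489.53 -62.83   2.18] 0.058 freez [489.43 -63.11   2.19  25.14] 0.053 top [489.74 -63.36   2.2 ] 0.039 scene [489.7  -62.25   2.17] 0.059
large [5.0947e+02 1.1501e+02 1.8000e-01] 0.046 freez [5.0947e+02 1.1501e+02 1.8000e-01 6.0000e+00] 0.046 top [5.0947e+02 1.1501e+02 1.8000e-01] 0.037 scene [5.0917e+02 1.1502e+02 1.6000e-01] 0.055
oblong [485.44 -61.16   3.23] 0.049 freez [485.52 -61.09   3.22   6.87] 0.049 top [486.02 -61.08   3.23] 0.051 scene [485.44 -61.16   3.23] 0.047
```

View pics/fit_scene.png

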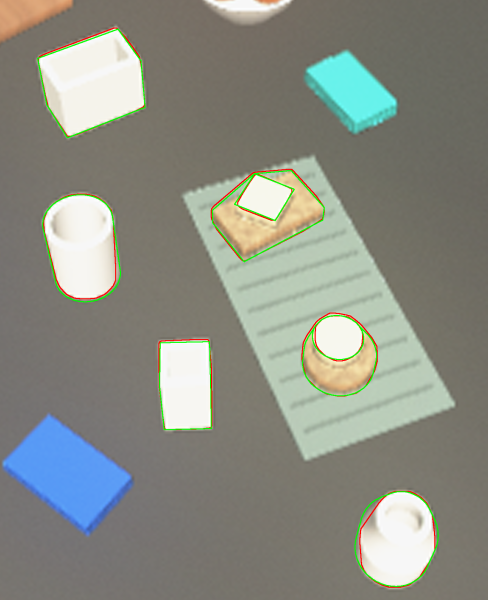

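Both views now agree to 1–2 mm, and the fitted heights match the text. Lids (x, y in mm): small (510.3,109.2), large (509.4,115), square (489.5,-62.9, 35°), oblong (485.5,-61.1, 5°). Jars: small (562.5,287), large (672,-90), square (651.2,87, 63.6°), oblong (573,-295.8, 1.3°). I'll write a small planning helper next.

```bash
cat > plan.py <<'E'
import sys,numpy as np
from scipy.spatial.transform import Rotation as R
from station import arm
s=arm.read_state(); m=R.from_rotvec(s["tool_rot"]).as_matrix(); h=np.degrees(np.arctan2(m[1,0],m[0,0]))
print("t",round(s["time"],2),"pos",s["tool_pos"].round(1),"head",round(h,2),"tilt",np.degrees(np.arccos(-m[2,2])).round(2),"q6",s["qpos"][5].round(2),"F",s["wrist_force"].round(1),"w",round(s["gripper_width"],1),"gf",round(s["gripper_force"],1))
if len(sys.argv)>1:
    x,y,z,t=map(float,sys.argv[1:]); c,k=np.cos(np.radians(t)),np.sin(np.radians(t))
    d=np.array([x,y,z])-s["tool_pos"]; turn=(h-t+180)%360-180
    print("turn about z",round(turn,2),"| shift in CURRENT axes",(m.T@d).round(1),"| in axes after the turn",np.round([c*d[0]+k*d[1],k*d[0]-c*d[1],-d[2]],1))
E
python3 plan.py 510.3 109.2 320 60; python3 -m inch '0 0 0 0 0 -8 60'; python3 plan.py 510.3 109.2 320 60
```

```text
t 0.1 pos [ 153.5 -501.9  404.1] head 17.0 tilt 0.08 q6 1.57 F [ 0.5 -0.3  0.4] w 85.6 gf 0.0
turn about z -43.0 | shift in CURRENT axes [ 519.9 -479.9   84.8] | in axes after the turn [707.6   3.5  84.1]
time: 0.2
tool_pos: [153.5, -502.0, 404.3]
tool_rot: [-3.066, -0.681, 0.0]
wrist_force: [-0.1, -0.3, -0.8]
gripper_width: 73.3
gripper_force: 0.0
t 0.2 pos [ 153.5 -502.   404.3] head 25.05 tilt 0.05 q6 1.43 F [-0.1 -0.3 -0.8] w 73.3 gf 0.0
turn about z -34.95 | shift in CURRENT axes [ 582.  -402.5   84.7] | in axes after the turn [707.7   3.4  84.3]
```

```bash
python3 -m inch '0 0 0 0 0 -7 70;0 0 0 0 0 -7 70;0 0 0 0 0 -7 70;0 0 0 0 0 -7 70;0 0 0 0 0 -7 70;30 0 0 0 0 0 70;40 0 0 0 0 0 70;40 0 0 0 0 0 70;40 0 0 0 0 0 70;40 0 0 0 0 0 70' | tail -6; python3 -m inch '40 0 0 0 0 0 70;40 0 0 0 0 0 70;40 0 0 0 0 0 70;40 0 0 0 0 0 70;40 0 0 0 0 0 70;40 0 0 0 0 0 70;40 0 10 0 0 0 70;40 0 20 0 0 0 70;40 0 20 0 0 0 70;40 0 20 0 0 0 70' | tail -6; python3 plan.py 510.3 109.2 250 60
```

```text
time: 1.2
tool_pos: [248.9, -336.0, 404.5]
tool_rot: [-2.721, -1.57, -0.0]
wrist_force: [1.1, -0.6, -0.4]
gripper_width: 69.8
gripper_force: 0.0
time: 2.2
tool_pos: [448.9, 10.7, 333.9]
tool_rot: [2.72, 1.571, 0.0]
wrist_force: [0.4, -1.1, 0.5]
gripper_width: 69.8
gripper_force: 0.0
t 2.2 pos [448.9  10.7 333.9] head 60.02 tilt 0.01 q6 2.12 F [ 0.4 -1.1  0.5] w 69.8 gf 0.0
turn about z 0.02 | shift in CURRENT axes [116.    4.   83.9] | in axes after the turn [116.    3.9  83.9]
```

```bash
python3 -m inch '40 1 20 0 0 0 70;40 1 20 0 0 0 70;24 1 20 0 0 0 70;12 1 14 0 0 0 70;0 0 5 0 0 0 70;0 0 5 0 0 0 70;0 0 0 0 0 0 70;0 0 0 0 0 0 70' | tail -6; python3 plan.py 510.3 109.2 201 60
```

```text
time: 3.0
tool_pos: [509.7, 106.5, 251.5]
tool_rot: [2.721, 1.569, 0.001]
wrist_force: [0.4, 0.8, 0.1]
gripper_width: 69.8
gripper_force: 0.0
t 3.0 pos [509.7 106.5 251.5] head 59.93 tilt 0.05 q6 2.3 F [0.4 0.8 0.1] w 69.8 gf 0.0
turn about z -0.07 | shift in CURRENT axes [ 2.6 -0.9 50.5] | in axes after the turn [ 2.6 -0.9 50.5]
```

```bash
python3 -m inch '2.6 -0.9 15 0 0 0 66;0 0 15 0 0 0 64;0 0 10 0 0 0 62;0 0 6 0 0 0 62;0 0 3 0 0 0 62;0 0 0 0 0 0 62;0 0 0 0 0 0 56;0 0 0 0 0 0 52;0 0 0 0 0 0 50;0 0 0 0 0 0 49' 25| tail -6; python3 -m inch '0 0 0 0 0 0 46;0 0 0 0 0 0 44;0 0 0 0 0 0 42;0 0 0 0 0 0 40;0 0 0 0 0 0 40;0 0 0 0 0 0 40' 25|tail -6;python3 plan.py 510.3 109.2 201 60
```

```text
time: 4.0
tool_pos: [510.5, 110.2, 201.9]
tool_rot: [2.721, 1.571, 0.001]
wrist_force: [-0.6, 0.5, 0.6]
gripper_width: 49.1
gripper_force: 0.0
time: 4.6
tool_pos: [510.5, 110.2, 202.1]
tool_rot: [2.721, 1.571, 0.001]
wrist_force: [-0.6, 0.6, 5.6]
gripper_width: 44.8
gripper_force: 25.1
t 4.6 pos [510.5 110.2 202.1] head 60.01 tilt 0.03 q6 2.31 F [-0.6  0.6  5.6] w 44.8 gf 25.1
turn about z 0.01 | shift in CURRENT axes [-0.9  0.3  1.1] | in axes after the turn [-0.9  0.3  1.1]
```

```bash
python3 -m inch '0 0 -3 0 0 0 40;0 0 -12 0 0 0 40;0 0 -30 0 0 0 40;0 0 -35 0 0 0 40;0 0 -20 0 0 0 40;0 0 0 0 0 0 40'|tail -6; python3 plan.py 563 287.8 280 60
```

```text
time: 5.2
tool_pos: [511.4, 110.3, 305.4]
tool_rot: [2.719, 1.57, 0.009]
wrist_force: [1.0, 0.0, -0.5]
gripper_width: 44.5
gripper_force: 25.7
t 5.2 pos [511.4 110.3 305.4] head 60.01 tilt 0.33 q6 2.31 F [ 1.   0.  -0.5] w 44.5 gf 25.7
turn about z 0.01 | shift in CURRENT axes [179.4 -44.1  25.9] | in axes after the turn [179.5 -44.   25.4]
```

```bash
python3 -m inch '20 -5 0 0 0 0 40;35 -9 0 0 0 0 40;40 -10 0 0 0 0 40;40 -10 0 0 0 0 40;30 -7 10 0 0 0 40;14 -3 20 0 0 0 40;0 0 8 0 0 0 40;0 0 2 0 0 0 40;0 0 0 0 0 0 40;0 0 0 0 0 0 40'|tail -6; python3 plan.py 563 287.8 251 60; python3 - <<'E'
from station import arm
import cv2,numpy as np
a=arm.snapshot("scene")[200:330,240:420,::-1];b=arm.snapshot("top")[150:260,110:260,::-1]
cv2.imwrite("pics/p1.png",np.hstack([cv2.resize(a,(400,289),interpolation=2),cv2.resize(b,(394,289),interpolation=2)]))
E
```

```text
time: 6.2
tool_pos: [561.9, 286.3, 262.5]
tool_rot: [-2.721, -1.57, -0.001]
wrist_force: [0.2, 1.0, 0.7]
gripper_width: 44.7
gripper_force: 25.7
t 6.2 pos [561.9 286.3 262.5] head 59.95 tilt 0.04 q6 2.57 F [0.2 1.  0.7] w 44.7 gf 25.7
turn about z -0.05 | shift in CURRENT axes [ 1.8  0.2 11.5] | in axes after the turn [ 1.8  0.2 11.5]
```

View pics/p1.png

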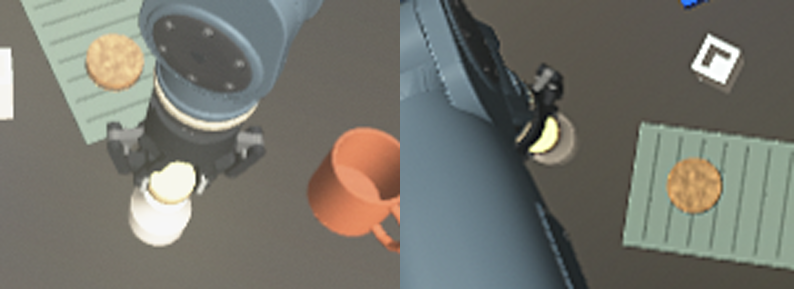

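The lid is held level above the small jar's neck, so I'll lower it onto the rim.

```bash
python3 -m inch '1.8 0.2 4 0 0 0 40;0 0 3 0 0 0 40;0 0 1 0 0 0 40;0 0 1 0 0 0 40;0 0 0 0 0 0 40;0 0 0 0 0 0 40'|grep -v rot; python3 -m inch '0 0 0.7 0 0 0 40;0 0 0.7 0 0 0 40;0 0 0 0 0 0 40'|grep -v rot;  python3 -m inch '0 0 0.7 0 0 0 40;0 0 0 0 0 0 40'|grep -v rot
```

```text
time: 6.9
tool_pos: [562.9, 288.6, 252.7]
wrist_force: [-0.5, -0.4, -0.4]
gripper_width: 44.9
gripper_force: 25.7
time: 7.2
tool_pos: [562.9, 288.6, 251.3]
wrist_force: [0.4, -0.1, -0.2]
gripper_width: 44.8
gripper_force: 25.7
time: 7.4
tool_pos: [562.9, 288.6, 251.2]
wrist_force: [-1.7, -0.2, 3.9]
gripper_width: 45.0
gripper_force: 26.1
```

```bash
python3 -m inch '0 0 0 0 0 0 46;0 0 0 0 0 0 49;0 0 0 0 0 0 53;0 0 0 0 0 0 60;0 0 0 0 0 0 66;0 0 -5 0 0 0 66;0 0 -20 0 0 0 80;-10 0 -30 0 0 0 85;-25 10 -10 0 0 0 85;-40 15 0 0 0 0 85'|grep -v rot; python3 plan.py 509.4 115 300 60
```

```text
time: 8.4
tool_pos: [547.7, 212.1, 317.9]
wrist_force: [0.7, -0.7, 0.7]
gripper_width: 84.8
gripper_force: 0.0
t 8.4 pos [547.7 212.1 317.9] head 60.15 tilt 0.26 q6 2.46 F [ 0.7 -0.7  0.7] w 84.8 gf 0.0
turn about z 0.15 | shift in CURRENT axes [-103.3   15.    17.5] | in axes after the turn [-103.2   15.4   17.9]
```

```bash
cat > snap.py <<'E'
import sys,cv2
from fit import *
def take(tag):
    im={}
    for n in INFO: im[n]=arm.snapshot(n); cv2.imwrite(f"pics/{tag}_{n}.png",im[n][:,:,::-1])
    return im
def chk(im,name,kind,p,z,views=("top","scene"),yaws=None):
    for n in views:
        try:
            seed=proj(n,[[p[0],p[1],z+15]])[0]; ms={n:mask(n,im[n],seed,kind,30)}
            q,c=fit(name,ms,p,z,yaws=yaws or (p[2],)); print(name,n,np.round(q,2),round(c,3))
        except Exception as e: print(name,n,"fail",e)
E
cat >> fit.py <<'E'
M["large_t"]=ring(66,20); M["oblong_t"]=rect(96,58,20)
E
python3 - <<'E'
from snap import *
im=take("a")
chk(im,"small","cream",(562.5,287,0),75); chk(im,"large","cork",(509.4,115,0),6)
E
python3 - <<'E'
import cv2,numpy as np
a=cv2.imread("pics/a_scene.png")[200:330,240:420];b=cv2.imread("pics/a_top.png")[150:260,110:260]
cv2.imwrite("pics/p2.png",np.hstack([cv2.resize(a,(400,289),interpolation=2),cv2.resize(b,(394,289),interpolation=2)]))
E
```

```text
small top fail attempt to get argmin of an empty sequence
small scene [5.6209e+02 2.8829e+02 1.3000e-01] 0.058
large top [5.0925e+02 1.1451e+02 1.4000e-01] 0.054
large scene [5.1100e+02 1.1934e+02 3.4000e-01] 1.305
```

View pics/p2.png

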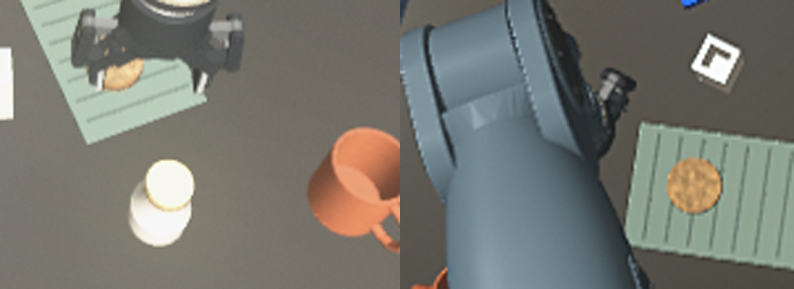

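Small lid sits centred on its jar; the large cork is undisturbed at (509.3,114.8). Going for it.

```bash
python3 -m inch '-20 4 2 0 0 0 85;-35 5 4 0 0 0 85;-30 4 10 0 0 0 85;-14 2 20 0 0 0 85;-4 0.4 20 0 0 0.1 85;0 0 30 0 0 0 85;0 0 20 0 0 0 85;0 0 10 0 0 0 85;0 0 0 0 0 0 85;0 0 0 0 0 0 85'|tail -6; python3 plan.py 509.3 114.8 177 60
```

```text
time: 9.5
tool_pos: [509.4, 114.5, 200.3]
tool_rot: [2.722, 1.569, 0.001]
wrist_force: [1.4, 0.5, 0.3]
gripper_width: 84.6
gripper_force: 0.0
t 9.5 pos [509.4 114.5 200.3] head 59.92 tilt 0.04 q6 2.32 F [1.4 0.5 0.3] w 84.6 gf 0.0
turn about z -0.08 | shift in CURRENT axes [ 0.2 -0.2 23.3] | in axes after the turn [ 0.2 -0.2 23.3]
```

```bash
python3 -m inch '0 0 12 0 0 0 85;0 0 8 0 0 0 85;0 0 3 0 0 0 85;0 0 0 0 0 0 80;0 0 0 0 0 0 74;0 0 0 0 0 0 70;0 0 0 0 0 0 67;0 0 0 0 0 0 64;0 0 0 0 0 0 60;0 0 0 0 0 0 60' 25|grep -v rot; python3 plan.py 672 -90 281 60
```

```text
time: 10.5
tool_pos: [509.1, 114.3, 177.2]
wrist_force: [-1.2, -1.0, 5.5]
gripper_width: 64.8
gripper_force: 27.1
t 10.5 pos [509.1 114.3 177.2] head 59.9 tilt 0.05 q6 2.32 F [-1.2 -1.   5.5] w 64.8 gf 27.1
turn about z -0.1 | shift in CURRENT axes [ -95.   243.5 -103.7] | in axes after the turn [ -95.5  243.2 -103.8]
```

```bash
python3 -m inch '0 0 -3 0 0 0 60;0 0 -12 0 0 0 60;0 0 -30 0 0 0 60;0 0 -40 0 0 0 60;0 0 -30 0 0 0 60;-6 15 -8 0 0 0 60;-12 30 0 0 0 0 60;-15 38 0 0 0 0 60;-15 38 0 0 0 0 60;-15 38 0 0 0 0 60'|tail -6; python3 -m inch '-15 38 0 0 0 0 60;-10 27 0 0 0 0 60;-6 14 10 0 0 0 60;-1 5 15 0 0 0 60;0 0 6 0 0 0 60;0 0 0 0 0 0 60;0 0 0 0 0 0 60'|tail -6;python3 plan.py 671.8 -90.4 257 60
```

```text
time: 11.5
tool_pos: [615.7, -21.9, 299.5]
tool_rot: [-2.722, -1.569, 0.0]
wrist_force: [0.7, 1.7, -0.4]
gripper_width: 64.5
gripper_force: 28.0
time: 12.2
tool_pos: [670.9, -88.6, 268.5]
tool_rot: [-2.72, -1.57, 0.001]
wrist_force: [0.1, -0.5, 0.3]
gripper_width: 64.2
gripper_force: 28.0
t 12.2 pos [670.9 -88.6 268.5] head 59.98 tilt 0.06 q6 1.96 F [ 0.1 -0.5  0.3] w 64.2 gf 28.0
turn about z -0.02 | shift in CURRENT axes [-1.1  1.7 11.5] | in axes after the turn [-1.1  1.7 11.5]
```

```bash
python3 -m inch '-1.1 1.7 5 0 0 0 60;0 0 4 0 0 0 60;0 0 1 0 0 0 60;0 0 0 0 0 0 60;0 0 0 0 0 0 60'|grep -v rot; for i in 1 2; do :; done; python3 -m inch '0 0 0.7 0 0 0 60;0 0 0.7 0 0 0 60;0 0 0 0 0 0 60'|grep -v rot;  python3 -m inch '0 0 0.7 0 0 0 60;0 0 0 0 0 0 60'|grep -v rot
```

```text
time: 12.7
tool_pos: [672.4, -91.6, 258.7]
wrist_force: [0.3, 0.7, -1.5]
gripper_width: 64.7
gripper_force: 28.0
time: 13.0
tool_pos: [672.4, -91.6, 257.1]
wrist_force: [0.7, 1.0, -0.2]
gripper_width: 64.4
gripper_force: 28.0
time: 13.2
tool_pos: [672.4, -91.6, 256.4]
wrist_force: [0.3, -0.4, -0.1]
gripper_width: 64.8
gripper_force: 28.0
```

```bash
python3 -m inch '0.7 -1.1 0 0 0 0 60;0 0 0 0 0 0 60;0 0 0.7 0 0 0 60;0 0 0 0 0 0 60'|grep -v rot; python3 -m inch '0 0 0.6 0 0 0 60;0 0 0 0 0 0 60'|grep -v rot
```

```text
time: 13.6
tool_pos: [671.8, -90.3, 256.3]
wrist_force: [-2.1, 0.9, 4.2]
gripper_width: 64.5
gripper_force: 28.3
time: 13.8
tool_pos: [671.8, -90.4, 256.3]
wrist_force: [-2.4, 1.8, 9.3]
gripper_width: 64.4
gripper_force: 28.8
```

```bash
python3 -m inch '0 0 -0.5 0 0 0 66;0 0 0 0 0 0 69;0 0 0 0 0 0 73;0 0 0 0 0 0 79;0 0 0 0 0 0 85;0 0 -5 0 0 0 85;0 0 -20 0 0 0 85;0 0 -25 0 0 5 85;0 0 0 0 0 8 85;0 0 0 0 0 8 85'|grep -v rot; python3 plan.py 489.5 -62.9 300 35
```

```text
time: 14.8
tool_pos: [672.1, -90.5, 307.2]
wrist_force: [-0.7, 0.4, -0.9]
gripper_width: 85.1
gripper_force: 0.0
t 14.8 pos [672.1 -90.5 307.2] head 38.58 tilt 0.12 q6 2.33 F [-0.7  0.4 -0.9] w 85.1 gf 0.0
turn about z 3.58 | shift in CURRENT axes [-125.6 -135.4    6.8] | in axes after the turn [-133.8 -127.3    7.2]
```

```bash
python3 -m inch '0 0 0 0 0 3.6 80;-14 -13 0 0 0 0 70;-28 -27 0 0 0 0 70;-32 -30 0 0 0 0 70;-32 -30 5 0 0 0 68;-20 -19 20 0 0 0 66;-8 -8 20 0 0 0 66;0 0 8 0 0 0 66;0 0 0 0 0 0 66;0 0 0 0 0 0 66'|tail -6; python3 plan.py 489.5 -62.9 202 34.9; python3 - <<'E'
from snap import *
im=take("b")
chk(im,"large","cork",(672,-90,0),85);chk(im,"square","cream",(489.5,-62.9,.61),26)
E
python3 - <<'E'
import cv2,numpy as np
a=cv2.imread("pics/b_scene.png")[100:270,170:350];b=cv2.imread("pics/b_top.png")[120:260,210:380]
cv2.imwrite("pics/p3.png",np.hstack([cv2.resize(a,(400,378),interpolation=2),cv2.resize(b,(400,378),interpolation=2)]))
E
```

```text
time: 15.8
tool_pos: [490.4, -64.4, 253.4]
tool_rot: [2.993, 0.953, 0.002]
wrist_force: [0.6, 0.6, 0.1]
gripper_width: 66.0
gripper_force: 0.0
t 15.8 pos [490.4 -64.4 253.4] head 35.31 tilt 0.08 q6 2.39 F [0.6 0.6 0.1] w 66.0 gf 0.0
turn about z 0.41 | shift in CURRENT axes [ 0.1 -1.8 51.4] | in axes after the turn [ 0.1 -1.8 51.4]
large top [ 6.7119e+02 -8.9880e+01  1.4000e-01] 0.117
large scene [ 6.7262e+02 -8.4530e+01 -1.2000e-01] 0.431
square top fail attempt to get argmin of an empty sequence
square scene [489.77 -62.22   0.59] 0.062
```

View pics/p3.png

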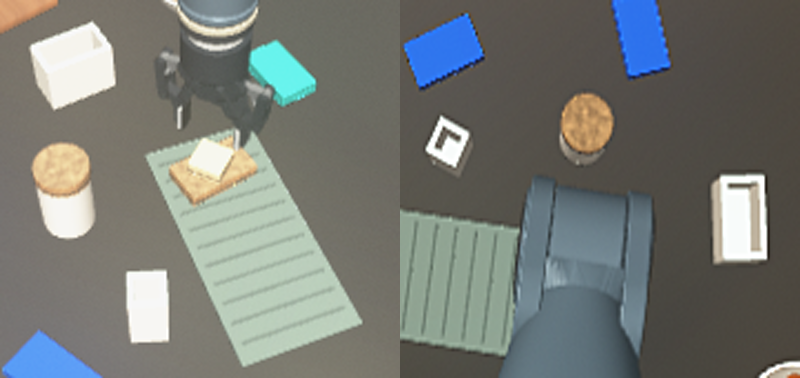

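Large lid sits squarely on its jar in both views. Square lid next.

```bash
python3 -m inch '0.1 -1.8 15 0 0 0.4 66;0 0 15 0 0 0 64;0 0 10 0 0 0 62;0 0 7 0 0 0 62;0 0 3 0 0 0 62;0 0 1 0 0 0 60;0 0 0 0 0 0 56;0 0 0 0 0 0 52;0 0 0 0 0 0 50;0 0 0 0 0 0 48' 25|grep -v rot; python3 -m inch '0 0 0 0 0 0 46;0 0 0 0 0 0 44;0 0 0 0 0 0 42;0 0 0 0 0 0 40;0 0 0 0 0 0 38;0 0 0 0 0 0 38' 25|grep -v rot;python3 plan.py 489.5 -62.9 310 34.9
```

```text
time: 16.9
tool_pos: [488.2, -62.7, 202.0]
wrist_force: [-0.2, -0.1, -0.9]
gripper_width: 48.4
gripper_force: 0.0
time: 17.5
tool_pos: [488.2, -62.7, 202.0]
wrist_force: [-1.0, -0.1, 6.2]
gripper_width: 43.5
gripper_force: 25.9
t 17.5 pos [488.2 -62.7 202. ] head 34.9 tilt 0.02 q6 2.4 F [-1.  -0.1  6.2] w 43.5 gf 25.9
turn about z 0.0 | shift in CURRENT axes [   1.     0.9 -108. ] | in axes after the turn [   1.     0.9 -108. ]
```

```bash
python3 -m inch '0 0 -3 0 0 0 38;0 0 -12 0 0 0 38;0 0 -30 0 0 -6 38;0 0 -35 0 0 -7 38;0 0 -20 0 0 -7 38;0 0 0 0 0 -6 38;0 0 0 0 0 -2.7 38;0 0 0 0 0 0 38'|grep -v rot; python3 plan.py 650.8 86.1 268 63.6
```

```text
time: 18.3
tool_pos: [488.0, -62.7, 301.8]
wrist_force: [0.7, 0.0, -0.2]
gripper_width: 43.3
gripper_force: 25.6
t 18.3 pos [488.  -62.7 301.8] head 63.64 tilt 0.01 q6 1.9 F [ 0.7  0.  -0.2] w 43.3 gf 25.6
turn about z 0.04 | shift in CURRENT axes [205.6  79.8  33.8] | in axes after the turn [205.6  79.7  33.8]
```

```bash
python3 -m inch '15 6 0 0 0 0 38;30 12 0 0 0 0 38;40 15 0 0 0 0 38;40 15 0 0 0 0 38;36 14 0 0 0 0 38;25 10 10 0 0 0 38;14 5 12 0 0 0 38;5 2 9 0 0 0 38;0.6 0.7 3 0 0 0 38;0 0 0 0 0 0 38'|tail -5; python3 -m inch '0 0 0 0 0 0 38' | tail -5; python3 plan.py 650.8 86.1 257 63.6
```

```text
tool_pos: [650.1, 85.3, 267.0]
tool_rot: [-2.67, -1.654, 0.003]
wrist_force: [-0.3, 0.1, 0.2]
gripper_width: 43.2
gripper_force: 25.6
tool_pos: [650.4, 85.1, 268.2]
tool_rot: [-2.671, -1.654, 0.0]
wrist_force: [-0.3, 0.4, -0.2]
gripper_width: 43.4
gripper_force: 25.6
t 19.4 pos [650.4  85.1 268.2] head 63.54 tilt 0.01 q6 2.16 F [-0.3  0.4 -0.2] w 43.4 gf 25.6
turn about z -0.06 | shift in CURRENT axes [ 1.1 -0.1 11.2] | in axes after the turn [ 1.1 -0.1 11.2]
```

```bash
python3 -m inch '0.9 -0.1 5 0 0 0 38;0 0 4 0 0 0 38;0 0 1 0 0 0 38;0 0 0 0 0 0 38;0 0 0.7 0 0 0 38;0 0 0 0 0 0 38'|grep -v rot; python3 -m inch '0 0 0.7 0 0 0 38;0 0 0 0 0 0 38'|grep -v rot;  python3 -m inch '0 0 0.7 0 0 0 38;0 0 0 0 0 0 38'|grep -v rot
```

```text
time: 20.0
tool_pos: [651.3, 86.9, 257.0]
wrist_force: [-0.5, -0.2, -1.0]
gripper_width: 43.4
gripper_force: 25.6
time: 20.2
tool_pos: [651.2, 86.9, 256.3]
wrist_force: [0.3, 0.0, -0.7]
gripper_width: 43.6
gripper_force: 25.6
time: 20.4
tool_pos: [651.2, 86.9, 256.0]
wrist_force: [-1.8, -0.3, 4.4]
gripper_width: 43.8
gripper_force: 26.0
```

```bash
python3 -m inch '-0.5 0 -1 0 0 0 38;-0.4 0 0 0 0 0 38;0 0 0 0 0 0 38;0 0 0.5 0 0 0 38;0 0 0.5 0 0 0 38;0 0 0 0 0 0 38'|grep -v rot; python3 -m inch '0 0 0 0 0 0 45;0 0 0 0 0 0 48;0 0 0 0 0 0 52;0 0 0 0 0 0 58;0 0 0 0 0 0 66;0 0 -5 0 0 0 66;0 0 -20 0 0 0 75;0 0 -25 0 0 6 85;0 0 0 0 0 8 85;0 0 0 0 0 8 85'|grep -v rot; python3 plan.py 485.5 -61.1 300 5
```

```text
time: 21.0
tool_pos: [650.8, 86.1, 256.0]
wrist_force: [-1.8, -0.5, 5.1]
gripper_width: 43.4
gripper_force: 26.1
time: 22.0
tool_pos: [651.1, 86.1, 307.1]
wrist_force: [-0.3, 1.0, -1.1]
gripper_width: 85.1
gripper_force: 0.0
t 22.0 pos [651.1  86.1 307.1] head 41.28 tilt 0.12 q6 2.55 F [-0.3  1.  -1.1] w 85.1 gf 0.0
turn about z 36.28 | shift in CURRENT axes [-221.6    1.4    6.7] | in axes after the turn [-177.8  132.2    7.1]
```

```bash
python3 -m inch '-15 0 0 0 0 0 85;-30 0 0 0 0 0 85;-40 0 0 0 0 0 85;-40 0 0 0 0 0 85;-40 0 0 0 0 0 85;-30 0 0 0 0 6 85;-14 0 0 0 0 8 85;-8 0 0 0 0 8 85;0 0 0 0 0 8 85;0 0 0 0 0 6 85'|tail -6; python3 plan.py 485.5 -61.1 190 5; python3 - <<'E'
from snap import *
im=take("c")
chk(im,"square","cream",(651.2,87,1.11),80);chk(im,"oblong","cork",(485.5,-61.1,.088),6)
import cv2,numpy as np
a=im["scene"][100:270,170:350,::-1];b=im["top"][120:260,210:380,::-1]
cv2.imwrite("pics/p4.png",np.hstack([cv2.resize(a,(400,378),interpolation=2),cv2.resize(b,(400,378),interpolation=2)]))
E
```

```text
time: 23.0
tool_pos: [486.3, -55.5, 306.3]
tool_rot: [3.138, 0.144, 0.001]
wrist_force: [-0.3, 0.5, -0.6]
gripper_width: 85.2
gripper_force: 0.0
t 23.0 pos [486.3 -55.5 306.3] head 5.25 tilt 0.05 q6 2.94 F [-0.3  0.5 -0.6] w 85.2 gf 0.0
turn about z 0.25 | shift in CURRENT axes [ -1.4   5.5 116.3] | in axes after the turn [ -1.3   5.5 116.3]
square top [650.83  87.39   1.11] 0.025
square scene [650.94  89.51   1.09] 0.076
oblong top fail attempt to get argmin of an empty sequence
oblong scene [ 4.8524e+02 -6.2440e+01  8.0000e-02] 0.064
```

View pics/p4.png

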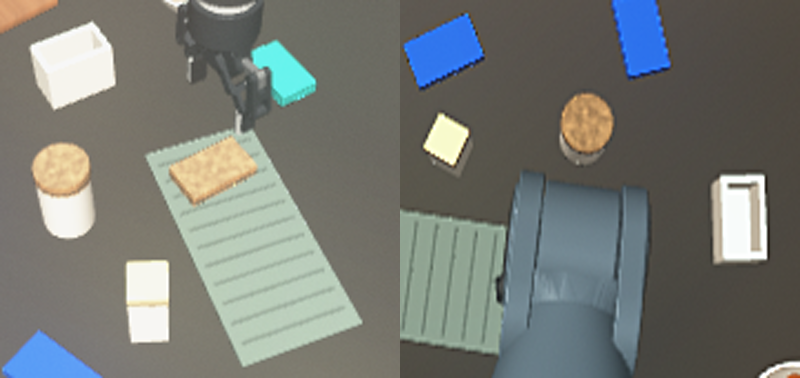

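Square lid sits exactly on its jar. Only the oblong lid is left.

```bash
python3 -m inch '-0.8 3 15 0 0 0.3 85;0 2.8 30 0 0 0 85;0 0 30 0 0 0 82;0 0 20 0 0 0 80;0 0 8 0 0 0 78;0 0 0 0 0 0 78;0 0 0 0 0 0 78'|grep -v rot; python3 plan.py 485.4 -61.6 178 5
```

```text
time: 23.8
tool_pos: [486.8, -61.1, 203.5]
wrist_force: [0.2, 0.3, -0.2]
gripper_width: 77.9
gripper_force: 0.0
t 23.8 pos [486.8 -61.1 203.5] head 5.37 tilt 0.06 q6 2.92 F [ 0.2  0.3 -0.2] w 77.9 gf 0.0
turn about z 0.37 | shift in CURRENT axes [-1.4  0.3 25.5] | in axes after the turn [-1.4  0.4 25.5]
```

```bash
python3 -m inch '-1.4 0.3 12 0 0 0.4 78;0 0 9 0 0 0 78;0 0 4 0 0 0 78;0 0 0.5 0 0 0 75;0 0 0 0 0 0 70;0 0 0 0 0 0 66;0 0 0 0 0 0 63;0 0 0 0 0 0 60;0 0 0 0 0 0 57;0 0 0 0 0 0 52' 25|grep -v rot; python3 -m inch '0 0 0 0 0 0 52;0 0 0 0 0 0 52' 30|grep -v rot; python3 plan.py 485.4 -61.6 300 5
```

```text
time: 24.8
tool_pos: [485.0, -61.6, 177.5]
wrist_force: [-1.5, 0.1, 6.1]
gripper_width: 57.3
gripper_force: 26.5
time: 25.0
tool_pos: [485.0, -61.6, 177.5]
wrist_force: [-2.1, 0.3, 5.9]
gripper_width: 57.3
gripper_force: 30.8
t 25.0 pos [485.  -61.6 177.5] head 4.9 tilt 0.03 q6 2.93 F [-2.1  0.3  5.9] w 57.3 gf 30.8
turn about z -0.1 | shift in CURRENT axes [ 4.000e-01  1.000e-01 -1.225e+02] | in axes after the turn [   0.4    0.  -122.5]
```

```bash
python3 -m inch '0 0 -3 0 0 0 52;0 0 -12 0 0 0 52;0 0 -30 0 0 0 52;0 0 -40 0 0 0 52;0 0 -30 0 0 3.6 52;0 0 -7 0 0 0 52;0 0 0 0 0 0 52'|tail -5; python3 plan.py 572.6 -295.8 255 1.3
```

```text
tool_pos: [485.2, -61.5, 299.9]
tool_rot: [3.141, 0.037, 0.003]
wrist_force: [1.0, 0.5, -0.4]
gripper_width: 57.4
gripper_force: 32.7
t 25.7 pos [485.2 -61.5 299.9] head 1.36 tilt 0.12 q6 2.99 F [ 1.   0.5 -0.4] w 57.4 gf 32.7
turn about z 0.06 | shift in CURRENT axes [ 81.7 236.3  45.2] | in axes after the turn [ 82.  236.2  44.9]
```

```bash
python3 -m inch '6 15 0 0 0 0 52;11 30 0 0 0 0 52;14 40 0 0 0 0 52;14 40 0 0 0 0 52;14 40 0 0 0 0 52;11 34 5 0 0 0 52;7 22 10 0 0 0 52;4 11 15 0 0 0 52;1 4 12 0 0 0 52;0 0 3 0 0 0 52'|tail -5; python3 -m inch '0 0 0 0 0 0 52;0 0 0 0 0 0 52'|tail -5; python3 plan.py 572.6 -295.8 243 1.3
```

```text
tool_pos: [571.4, -295.2, 251.0]
tool_rot: [-3.139, -0.036, 0.007]
wrist_force: [-0.4, 0.4, -0.5]
gripper_width: 57.4
gripper_force: 32.6
tool_pos: [572.3, -294.6, 254.5]
tool_rot: [-3.141, -0.038, -0.0]
wrist_force: [0.7, 0.3, -0.1]
gripper_width: 57.4
gripper_force: 32.6
t 26.9 pos [ 572.3 -294.6  254.5] head 1.38 tilt 0.01 q6 2.64 F [ 0.7  0.3 -0.1] w 57.4 gf 32.6
turn about z 0.08 | shift in CURRENT axes [ 0.3  1.2 11.5] | in axes after the turn [ 0.3  1.2 11.5]
```

```bash
python3 -m inch '0.3 1 5 0 0 0 52;0 0 4 0 0 0 52;0 0 1.5 0 0 0 52;0 0 0 0 0 0 52;0 0 0 0 0 0 52'|grep -v rot; python3 -m inch '0 0 0.7 0 0 0 52;0 0 0.7 0 0 0 52;0 0 0 0 0 0 52'|grep -v rot;  python3 -m inch '0 0 0.6 0 0 0 52;0 0 0 0 0 0 52'|grep -v rot
```

```text
time: 27.4
tool_pos: [572.6, -296.6, 243.6]
wrist_force: [0.7, 0.0, -0.3]
gripper_width: 57.0
gripper_force: 32.6
time: 27.7
tool_pos: [572.6, -296.6, 242.1]
wrist_force: [-0.6, 0.9, -0.9]
gripper_width: 57.5
gripper_force: 32.6
time: 27.9
tool_pos: [572.6, -296.6, 241.6]
wrist_force: [0.4, 0.5, -0.6]
gripper_width: 56.8
gripper_force: 32.7
```

```bash
python3 -m inch '0 -0.8 0 0 0 0 52;0 0 0 0 0 0 52;0 0 0.6 0 0 0 52;0 0 0 0 0 0 52'|grep -v rot;  python3 -m inch '0 0 0.5 0 0 0 52;0 0 0 0 0 0 52'|grep -v rot
```

```text
time: 28.3
tool_pos: [572.6, -295.7, 241.6]
wrist_force: [-1.7, 1.5, 5.6]
gripper_width: 57.4
gripper_force: 33.2
time: 28.5
tool_pos: [572.5, -295.7, 241.6]
wrist_force: [-4.3, 1.8, 8.6]
gripper_width: 57.6
gripper_force: 33.7
```

Contact made; I'll release, back off and do a final check.

```bash
python3 -m inch '0 0 -0.5 0 0 0 59;0 0 0 0 0 0 61;0 0 0 0 0 0 65;0 0 0 0 0 0 70;0 0 0 0 0 0 76;0 0 -5 0 0 0 80;0 0 -20 0 0 0 80;0 0 -30 0 0 0 80;0 0 -40 0 0 0 80;0 0 -40 0 0 0 80'|grep -v rot; python3 -m inch '-15 0 -10 0 0 0 80;-30 0 0 0 0 0 80;-40 0 0 0 0 0 80;-40 0 0 0 0 0 80;-40 0 0 0 0 0 80;-40 0 0 0 0 0 80;-30 0 0 0 0 0 80;-15 0 0 0 0 0 80;0 0 0 0 0 0 80;0 0 0 0 0 0 80'|tail -5; python3 - <<'E'
from snap import *
im=take("d")
chk(im,"oblong","cork",(573,-295.8,.02),70);chk(im,"small","cream",(562.5,287,0),75);chk(im,"large","cork",(672,-90,0),85);chk(im,"square","cream",(651.2,87,1.11),80)
a=im["scene"][:,:,::-1];b=im["top"][90:320,90:420,::-1]
cv2.imwrite("pics/p5.png",np.hstack([cv2.resize(a,(400,300),interpolation=2),cv2.resize(b,(400,300),interpolation=2)]))
E
```

```text
time: 29.5
tool_pos: [572.3, -295.7, 377.5]
wrist_force: [1.2, 0.3, -0.0]
gripper_width: 79.9
gripper_force: 0.0
tool_pos: [323.1, -301.8, 386.2]
tool_rot: [3.141, 0.035, 0.002]
wrist_force: [-0.0, 0.2, 0.0]
gripper_width: 79.8
gripper_force: 0.0
oblong top [ 5.7166e+02 -2.9036e+02  9.0000e-02] 0.229
oblong scene [ 5.8472e+02 -2.5106e+02 -4.8000e-01] 0.465
small top [5.6183e+02 2.8772e+02 2.5000e-01] 0.042
small scene [5.6208e+02 2.8833e+02 1.4000e-01] 0.058
large top [ 6.6973e+02 -8.9390e+01  2.1000e-01] 0.19
large scene [ 6.7273e+02 -8.4740e+01 -1.4000e-01] 0.43
square top [650.97  87.23   1.1 ] 0.024
square scene [651.03  89.58   1.09] 0.077
```

View pics/p5.png

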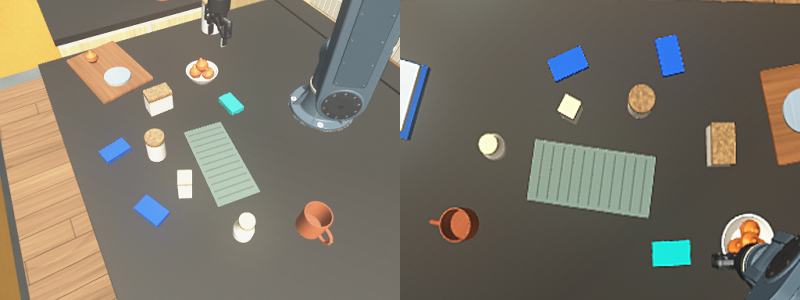

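All four lids are on. The cork fits include shaded jar wall in the mask, so I'll redo them with a stricter mask.

```bash
sed -i 's/"cork":(R-G>-9)[^,]*,/"cork":R-B>38,/' fit.py; python3 - <<'E'
from snap import *
im={n:cv2.imread(f"pics/d_{n}.png")[:,:,::-1] for n in INFO}
chk(im,"oblong","cork",(573,-295.8,.02),70);chk(im,"large","cork",(672,-90,0),85)
E
```

```text
oblong top [ 5.7329e+02 -2.9335e+02  1.0000e-02] 0.1
oblong scene [ 5.7225e+02 -2.9576e+02  4.0000e-02] 0.042
large top [ 6.7063e+02 -8.9530e+01  3.4000e-01] 0.048
large scene [ 6.7041e+02 -9.1160e+01  2.1000e-01] 0.017
```

```bash
python3 - <<'E'
from snap import *
M["oblong_t"]=M["oblong"];M["large_t"]=M["large"]
im={n:cv2.imread(f"pics/d_{n}.png")[:,:,::-1] for n in INFO}
chk(im,"oblong","cork",(573,-295.8,.02),70,("top",));chk(im,"large","cork",(672,-90,0),85,("top",))
E
```

```text
oblong top [ 5.7419e+02 -2.9470e+02  2.0000e-02] 0.033
large top [ 6.7272e+02 -9.0500e+01  1.2000e-01] 0.029
```

```bash
python3 -c "
from station import arm
print(arm.hand_in())"
```

```text
the job is handed in; nothing more can be done
None
```

All four lids are on their matching jars, lying flat and squared up within about 1.5 mm by the cameras; the bowl and mug were not touched, and the job was handed in at about 31 s of the 102 s allowed (no verdict came back).

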